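Post a loan drive through the slot of the returns box

ROBOT

A 7-joint arm with a two-finger parallel gripper is mounted at the origin on a cart in front of the work surface, level with it; the furniture and walls round the work are solid. World frame = base frame: x ahead of the robot, y to its left, z up, the work surface at z = 0. Lengths are in m, angles in rad, forces in N, time in s.
With the tool pointing down it reaches from about 0.425 to 0.925 m from the base axis. Payload 6.8 kg.
Tool frame: the origin (TCP) lies at the very end of the fingers, on their centre line; the grasp point (between the pads) lies 19 mm behind it; z points along the fingers, y is the line along which they close (so a half turn about z gives the same grasp; the last joint's range is limited). The gripper opens to 88 mm and grips with 3 to 60 N. Pads are 20 mm wide; open, the fingers measure 115 mm over their backs; the gripper's body (75 mm by 178 mm) begins 61 mm behind the grasp point.
Start: joints at [1.189, 0.477, 0.022, 1.555, -0.011, 1.109, -0.083], TCP at [0.183, -0.65, 0.223] pointing down, gripper open.
Joint ranges: [-2.96, 2.96], [-0.34, 2.1], [-1.41, 1.46], [0.24, 2.44], [-1.37, 4.51], [0.17, 1.92], [-2.96, 2.96]. Speed limits (rad/s): [2.39, 2.39, 3.14, 3.14, 3.14, 3.14, 3.14].

INTERFACE

Orientations are given as a rotation vector (axis times angle).
In Python, from bench import r, viewer gives the robot as it stands.
- The arm moves only by the tool arm_command, never from a script. Its argument "moves" is a list of rows, each a list of 7 numbers: the finger opening in mm, from 0 to 87.8, then the shift along the tool's x, y, z in units of 30 mm (1.0 is 30 mm), then the turn, a rotation vector about the tool's x, y, z in rad. In form: [[claw, tx, ty, tz, wx, wy, wz], ...]. A call has exactly 5 rows; each row shifts and turns the commanded pose from where the row before left it, along the tool's axes as they then stand; what a row does not reach is not made up. A row lasts 1/12 s, in which the tool goes at most 41.7 mm and 7.16 degrees, less where a joint would pass 70% of its speed; a pose out of reach is approached as far as the arm can. A call is refused whole if a number of a shift passes 1 or a number of a turn 0.125, either way. A call with a gripper value outside its range is refused whole. The fingers move at their own pace and stop on an object; "force" is the grip in N (left out, the last holds). Time passes only in rows, so rows that do not move let the fingers close, or fill a call up. It gives the time, the measured TCP pose, the force, the opening and the grip force at its end, in the units of the state.
- r.get_state(): the state, without advancing time (a new reading comes with each control period).
- viewer.capture(name): name is "scene" or "top" or "wrist"; returns the picture (400x640x3 uint8, blue, green, red); there is no depth.
- viewer.camera_info(name): a dict with "camera_matrix" (3x3 intrinsics, pixels), "k1" (the pictures are not rectified: a ray, as slopes to the right and down, at radius r is drawn at 1 + k1 r^2 times it, then the intrinsics apply), "R" (3x3) and "t" (3): a world point X has camera coordinates R X + t; the wrist camera has in their place "tool_from_camera" (4x4, takes a point from camera to tool coordinates, whose origin is the TCP and whose axes are the flange's). Camera axes: x right, y down, z forward; pixel columns grow to the right and rows downward; lengths in m; the calibration is good to about 2 mm. A picture is of the moment at which its call begins: read the wrist's pose just before it. camera_info takes no time and is no camera call.
- r.job_done(): hands the job in; it is judged then, once.
The state is a dict: "time": time; "q": joint angles; "joint_velocities": joint speeds; "joint_efforts": joint torques, N m; "tcp_pos": TCP position; "ee_rot": TCP orientation; "wrist_force": force on the tool from outside, world axes, zero at the start; "wrist_torque": the same for the moment, N m; "grip_width": finger opening in m; "gripper_force": force on a finger pad.
Only numpy, scipy, OpenCV 4.12 (cv2) and the standard library are available. Lean on these libraries where they do the work, as an engineer would, in place of code of your own. Each camera call takes 0.05 s, during which the arm holds its last target. There are 200 camera calls.

TASK

The session is over: return the orange loan drive by pushing it flat through the slot of the blue returns box, until it has dropped right inside and the flap has swung shut behind it. The grey drive is not a loan: leave it, and the other things lying about, where they are.

Things in the scene. Friction and masses are not known exactly. Their poses are not given: they have to be found in the camera images.
- orange_drive: portable drive in an orange rubber case with a pale metal panel on top: a flat slab, 108 mm long (its x) x 60 mm wide (its y) x 13 mm thick, 110 to 220 g, lying flat on the desk; origin at the centre of its underside. Either end may go first
- returns_box: blue sheet-steel returns box, fixed to the desk, open only at the slot in its front. Origin on the desk under the middle of the slot mouth; +x leads through the slot into the box, y along the slot, z up. Body: x 0 to 205, y -70 to 70, z 0 to 114 mm. Inside, a slick chute slopes down at 24 degrees from the slot to a floor 12 mm above the desk
- slot_mouth (a point): middle of the slot's lower edge, on the box's front face (x = 0), 70 mm above the desk; axes as the box. The slot is 66 mm wide, 18 mm high, through 3 mm sheet. Beside it two cheeks flare out at 45 degrees, 10 mm to the front, to y = +-43 mm. A drive pushed more than half way through tips over the edge and slides down inside
- sill_middle (a point): middle of the top of the level steel feed sill in front of the slot, in the box's frame at (-60, 0, 70) mm; axes as the box. The sill is flush with the slot's lower edge, spans x -120 to 0 and y -63 to 63 mm, and has no side walls: a thing laid on it can be slid straight into the slot
- flap (a joint): the light steel flap that hangs just behind the slot from a hinge along its upper edge; 0 = hanging shut, grows to 1.5 rad as it swings inwards and up. A weak spring shuts it; the drive pushes it open with well under 1 N
- grey_drive: grey rubber-cased portable drive, same shape and size as the orange one (108 x 60 x 13 mm); origin at the centre of its underside. It stays where it lies
- tuning_fork: steel tuning fork lying flat, 21 x 135 x 8 mm; origin under its middle; bystander
- capo: black guitar capo lying flat, 52 x 78 x 14 mm; origin under its middle; bystander
- drum_key: white metal T-shaped drum key, 48 x 44 x 11 mm; origin under its middle; bystander
- remote_1: grey remote control, 181 x 44 x 19 mm; origin under its middle; bystander

How it is judged:
At the end, for the whole second after the job is handed in: the orange drive lies at rest inside the returns box, below the slot (its origin over 70 mm behind the front face and under 55 mm above the desk), and the flap hangs shut (under 0.15 rad) (x of orange_drive in the frame of returns_box between 0.07 and 0.2 m and y of orange_drive in the frame of returns_box between -0.065 and 0.065 m and z of orange_drive in the frame of returns_box below 0.055 m and value of joint flap below 0.15 rad and linear speed of orange_drive below 0.02 m/s); the robot touches nothing.
It fails at once if the grey drive or another bystander is shifted by more than 30 mm (distance of any of grey_drive, tuning_fork, capo, drum_key, remote_1 from where it was at the start of the episode above 0.03 m).
It also fails if it takes over 48 s, if anything falls off the work surface, if the arm or the gripper's body presses on something with over 40 N, if the wrist force passes 120 N, or if a joint passes its speed limit or range.

## Working session

There is one attempt and no reset: what is moved stays moved. The work goes in short steps, Python scripts to look and compute and a tool call to move; the robot and the scene stay as the last step left them, time stands still between calls to the robot, and variables do not carry over. Pictures are saved under pics/ and viewed, at most 10 in all, crops included, and the job is handed in when it is done.

Besides the shell and the picture viewer there is one more tool, called after "Call:" as name(argument=value, ...), one argument or row to a line, values as JSON. arm_command: Moves the arm, as the interface text tells. Its arguments: {"type":"object","properties":{"moves":{"type":"array"},"force":{"type":"number"}},"required":["moves"]}

```bash
mkdir -p pics; ls; python3 - <<'E'
from bench import r, viewer
import cv2,numpy as np
s=r.get_state(); print(s['time'],s['tcp_pos'],s['ee_rot'],s['grip_width'])
a=viewer.capture("top"); b=viewer.capture("scene")
cv2.imwrite("pics/top.png",a);cv2.imwrite("pics/scene.png",b)
for n in("top","scene","wrist"):print(n,viewer.camera_info(n))
E
```

```text
pics
0.0 [ 0.18235721 -0.6492894   0.22169452] [-3.11044758e+00 -4.28590209e-01  5.83614253e-04] 0.08790099115552955
top {'camera_matrix': array([[507.62042861,   0.        , 322.13068257],
       [  0.        , 507.62042861, 197.59491019],
       [  0.        ,   0.        ,   1.        ]]), 'k1': -0.08557782377815071, 'R': array([[ 3.11120584e-04, -9.99995290e-01,  3.05349356e-03],
       [-9.89999040e-01, -7.38775490e-04, -1.41072160e-01],
       [ 1.41073751e-01, -2.97906524e-03, -9.89994607e-01]]), 't': array([0.00216976, 0.60394237, 1.13435619])}
scene {'camera_matrix': array([[401.31242275,   0.        , 330.52073194],
       [  0.        , 401.31242275, 201.73000365],
       [  0.        ,   0.        ,   1.        ]]), 'k1': -0.07495804058007027, 'R': array([[ 0.80918207, -0.58751651,  0.00698134],
       [-0.35353215, -0.49633883, -0.79288258],
       [ 0.46929671,  0.63911823, -0.60933446]]), 't': array([-0.48006579,  0.27834764,  0.62025168])}
wrist {'camera_matrix': array([[308.63397343,   0.        , 321.90528813],
       [  0.        , 308.63397343, 198.58496758],
       [  0.        ,   0.        ,   1.        ]]), 'k1': 0.015176124195061263, 'tool_from_camera': array([[ 1.26342270e-03, -9.58363768e-01, -2.85547355e-01,
         7.95154187e-02],
       [ 9.99999183e-01,  1.15570444e-03,  5.45746288e-04,
         4.26489863e-06],
       [-1.93015124e-04, -2.85547811e-01,  9.58364446e-01,
        -1.61606300e-01],
       [ 0.00000000e+00,  0.00000000e+00,  0.00000000e+00,
         1.00000000e+00]])}
```

View pics/top.png

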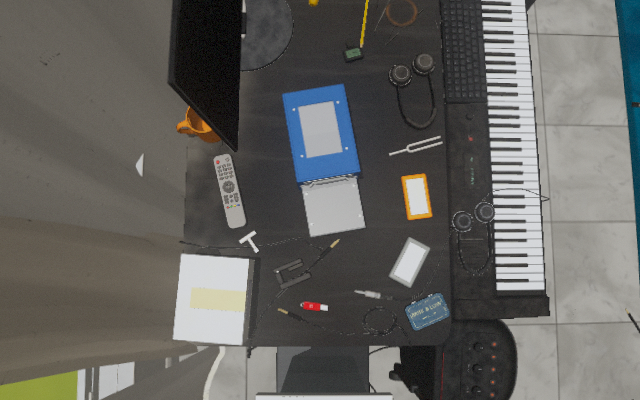

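View pics/scene.png

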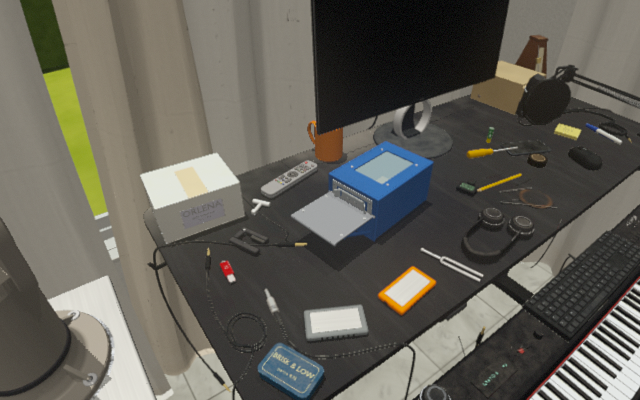

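The top view shows the orange drive at about (416,197), the sill at about (335,208) and the box lid at about (320,133). The grey drive is at (410,262) and the fork at (416,146). The box opens towards the robot, at the bottom of the image.

```bash
cat > h.py <<'E'
import cv2,numpy as np
from bench import r, viewer
from scipy.spatial.transform import Rotation as Ro
def ray(px,n,T=None):
    """pixel(s) -> camera origin and world directions; T = world_from_tool for the wrist"""
    c=viewer.camera_info(n);K=c['camera_matrix'];k=c['k1']
    p=cv2.undistortPoints(np.array(px,float).reshape(-1,1,2),K,np.array([k,0,0,0,0.])).reshape(-1,2)
    d=np.c_[p,np.ones(len(p))]
    if n=='wrist':
        M=T@c['tool_from_camera'];return M[:3,3],d@M[:3,:3].T
    return -c['R'].T@c['t'],d@c['R']
def at(px,z,n,T=None):
    o,d=ray(px,n,T);return o+d*((z-o[2])/d[:,2])[:,None]
def tool(s):
    T=np.eye(4);T[:3,:3]=Ro.from_rotvec(s['ee_rot']).as_matrix();T[:3,3]=s['tcp_pos'];return T
def blob(m):
    c=max(cv2.findContours(m.astype(np.uint8),cv2.RETR_EXTERNAL,cv2.CHAIN_APPROX_NONE)[0],key=cv2.contourArea)
    return cv2.boxPoints(cv2.minAreaRect(c)),cv2.contourArea(c)
def show(w):
    e=[w[(i+1)%4]-w[i] for i in range(4)];L=[np.linalg.norm(x) for x in e];i=int(np.argmax(L))
    print('corners',w[:,:2].round(3).tolist(),'ctr',w.mean(0).round(4),'sides',np.round(L[:2],3),'long axis deg',np.degrees(np.arctan2(e[i][1],e[i][0])).round(1))
E
python3 - <<'E'
from h import *
a=cv2.imread('pics/top.png');h=cv2.cvtColor(a,cv2.COLOR_BGR2HSV)
def win(m,x0,x1,y0,y1):
    o=np.zeros_like(m);o[y0:y1,x0:x1]=m[y0:y1,x0:x1];return o
o=win((h[...,0]<25)&(h[...,1]>120)&(h[...,2]>100),390,450,165,230);b,_=blob(o);show(at(b,.013,'top'))
g=win((h[...,1]<60)&(h[...,2]>70),380,435,228,295);b,_=blob(g);show(at(b,.013,'top'))
B=win((h[...,0]>95)&(h[...,0]<125)&(h[...,1]>100)&(h[...,2]>90),270,370,70,195);b,_=blob(B);print(b);show(at(b,.114,'top'))
s=win((h[...,1]<60)&(h[...,2]>110),295,372,182,245);b,_=blob(s);print(b);show(at(b,.07,'top'))
cv2.imwrite('pics/crop.png',cv2.resize(a[70:300,270:450],None,fx=2.6,fy=2.6,interpolation=cv2.INTER_CUBIC))
E
```

```text
corners [[0.661, -0.185], [0.671, -0.247], [0.563, -0.26], [0.553, -0.199]] ctr [ 0.6119 -0.2226  0.013 ] sides [0.063 0.109] long axis deg -173.0
corners [[0.422, -0.149], [0.521, -0.202], [0.493, -0.257], [0.395, -0.203]] ctr [ 0.4578 -0.203   0.013 ] sides [0.112 0.062] long axis deg -28.2
[[280.6517   93.09874]
 [344.80685  81.99498]
 [360.28946 171.44994]
 [296.1343  182.5537 ]]
corners [[0.831, 0.096], [0.858, -0.048], [0.652, -0.081], [0.627, 0.06]] ctr [0.7421 0.0066 0.114 ] sides [0.147 0.209] long axis deg -171.0
[[299.68405 184.33006]
 [355.13187 173.83992]
 [365.19254 227.01762]
 [309.74472 237.50777]]
corners [[0.63, 0.054], [0.655, -0.073], [0.533, -0.094], [0.51, 0.03]] ctr [ 0.5821 -0.0208  0.07  ] sides [0.129 0.123] long axis deg -79.1
```

View pics/crop.png

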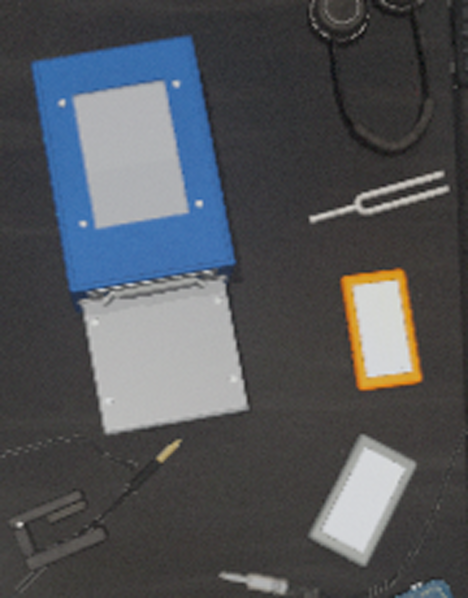

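The crop agrees with the fits:
- **Drive:** centre (0.612, -0.223), yaw 7°.
- **Sill:** middle (0.582, -0.021).
- **Box:** yaw about 10°.

I'll set out for a point above the drive.

Call:
arm_command(
  moves=[
    [87,0.83,-0.5,0,0,0,0],
    [87,0.83,-0.5,0,0,0,0],
    [87,0.83,-0.5,0,0,0,0],
    [87,0.83,-0.5,0,0,0,0],
    [87,0.83,-0.5,0,0,0,0],
  ],
)

```text
time: 0.52
tcp_pos: [0.2827, -0.5427, 0.2222]
ee_rot: [-3.111, -0.428, 0.001]
wrist_force: [0.5, 0.4, 0.9]
grip_width: 0.0869
gripper_force: 0.0
```

Call:
arm_command(
  moves=[
    [87,0.83,-0.5,0,0,0,0],
    [87,0.83,-0.5,0,0,0,0],
    [87,0.83,-0.5,0,0,0,0],
    [87,0.83,-0.5,0,0,0,0],
    [87,0.83,-0.5,0,0,0,0],
  ],
)

```text
time: 0.93
tcp_pos: [0.3822, -0.4368, 0.2223]
ee_rot: [-3.112, -0.429, 0.001]
wrist_force: [0.1, -0.8, -0.3]
grip_width: 0.087
gripper_force: 0.0
```

Call:
arm_command(
  moves=[
    [87,0.83,-0.5,0,0,0,0],
    [87,0.83,-0.5,0,0,0,0],
    [87,0.83,-0.5,0,0,0,0],
    [87,0.83,-0.5,0,0,0,0],
    [87,0.83,-0.5,0,0,0,0],
  ],
)

```text
time: 1.35
tcp_pos: [0.4818, -0.331, 0.2223]
ee_rot: [-3.112, -0.429, 0.001]
wrist_force: [-0.1, 0.3, 0.4]
grip_width: 0.0868
gripper_force: 0.0
```

Call:
arm_command(
  moves=[
    [87,0.6,-0.4,0,0,0,0],
    [87,0.6,-0.4,0,0,0,0],
    [87,0.4,-0.2,0,0,0,0.075],
    [87,0,0,0,0,0,0.075],
    [87,0,0,0,0,0,0],
  ],
)

```text
time: 1.77
tcp_pos: [0.5199, -0.2891, 0.2222]
ee_rot: [-3.135, -0.194, 0.001]
wrist_force: [-0.1, -0.5, -0.0]
grip_width: 0.0871
gripper_force: 0.0
```

```bash
python3 - <<'E'
from h import *
s=r.get_state();T=tool(s);a=viewer.capture('wrist');cv2.imwrite('pics/w1.png',a)
h=cv2.cvtColor(a,cv2.COLOR_BGR2HSV)
b,A=blob((h[...,0]<25)&(h[...,1]>120)&(h[...,2]>100));print(b,A)
w=at(b,.013,'wrist',T);show(w)
tx=np.degrees(np.arctan2(T[1,0],T[0,0]));print('tool x yaw',tx)
E
```

```text
[[243.70926   34.080257]
 [299.2372    32.725918]
 [301.7283   134.86026 ]
 [246.20035  136.2146  ]] 5311.5
corners [[0.662, -0.186], [0.671, -0.246], [0.564, -0.26], [0.554, -0.195]] ctr [ 0.6127 -0.2215  0.013 ] sides [0.06  0.108] long axis deg 4.4
tool x yaw 7.073194453571323
```

View pics/w1.png

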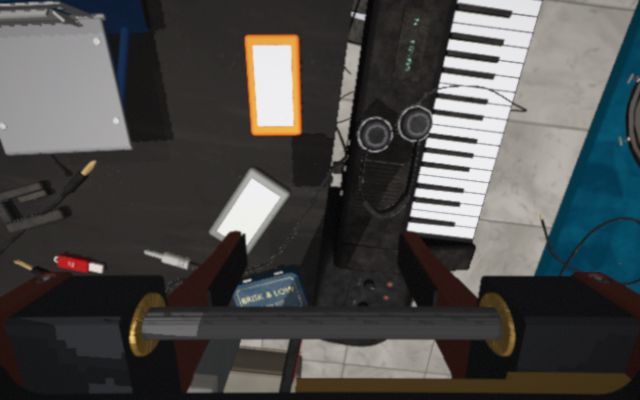

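The wrist view shows the drive at about (272,84) px, with a fitted centre of (0.613, -0.222). I'll grip it 30 mm behind its centre.

Call:
arm_command(
  moves=[
    [87,0.78,-0.61,0,0,0,0],
    [87,0.78,-0.61,0,0,0,0],
    [87,0.78,-0.62,0,0,0,0],
    [87,0,0,0.6,0,0,0],
    [87,0,0,0.9,0,0,0],
  ],
)

```text
time: 2.23
tcp_pos: [0.5852, -0.2259, 0.1796]
ee_rot: [3.134, 0.202, 0.009]
wrist_force: [-0.2, -1.1, -0.5]
grip_width: 0.0865
gripper_force: 0.0
```

Call:
arm_command(
  moves=[
    [87,0,0,0.9,0,0,0],
    [87,0,0,0.9,0,0,0],
    [87,0,0,0.9,0,0,0],
    [87,0,0,0.5,0,0,0],
    [87,0,0,0,0,0,0],
  ],
)

```text
time: 2.65
tcp_pos: [0.5788, -0.2271, 0.0777]
ee_rot: [-3.133, -0.196, 0.011]
wrist_force: [-1.0, -0.5, -0.1]
grip_width: 0.0869
gripper_force: 0.0
```

```bash
python3 - <<'E'
from h import *
s=r.get_state();T=tool(s);a=viewer.capture('wrist');cv2.imwrite('pics/w2.png',a)
h=cv2.cvtColor(a,cv2.COLOR_BGR2HSV)
b,A=blob((h[...,0]<25)&(h[...,1]>120)&(h[...,2]>100));print(b,A,s['tcp_pos'])
w=at(b,.013,'wrist',T);show(w)
E
```

```text
[[279.  92.]
 [363.  92.]
 [363. 234.]
 [279. 234.]] 11045.0 [ 0.57884271 -0.22706244  0.077692  ]
corners [[0.663, -0.186], [0.67, -0.244], [0.565, -0.261], [0.557, -0.195]] ctr [ 0.6139 -0.2217  0.013 ] sides [0.058 0.106] long axis deg 4.9
```

View pics/w2.png

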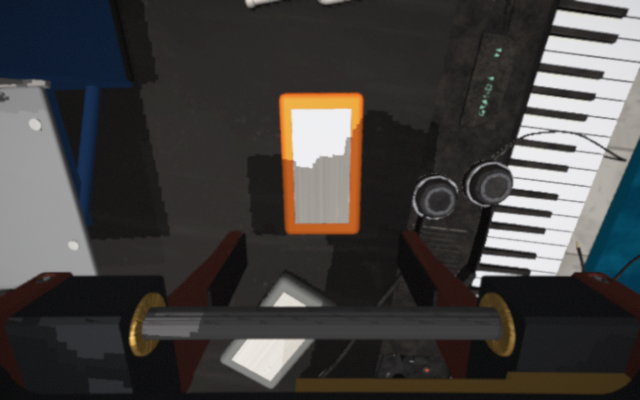

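The drive is centred between the fingers, at columns 279–363. I'll descend, grip and lift.

Call:
arm_command(
  moves=[
    [87,0.13,0,0.8,0,0,0],
    [87,0,0,0.8,0,0,0],
    [87,0,0,0.6,0,0,0],
    [87,0,0,0.2,0,0,0],
    [87,0,0,0,0,0,0],
  ],
  force=30,
)

```text
time: 3.12
tcp_pos: [0.5857, -0.2268, 0.0095]
ee_rot: [-3.135, -0.195, 0.002]
wrist_force: [-1.0, 0.1, -0.1]
grip_width: 0.0871
gripper_force: 0.0
```

Call:
arm_command(
  moves=[
    [50,0,0,0,0,0,0],
    [50,0,0,0,0,0,0],
    [50,0,0,0,0,0,0],
    [50,0,0,0,0,0,0],
    [50,0,0,0,0,0,0],
  ],
  force=30,
)

```text
time: 3.53
tcp_pos: [0.5867, -0.2265, 0.0107]
ee_rot: [3.135, 0.195, 0.002]
wrist_force: [-0.9, 0.5, 3.9]
grip_width: 0.0591
gripper_force: 30.0
```

The grip is shallow, with the TCP at 10.7 mm. I'll reopen, go 6 mm lower and regrip.

Call:
arm_command(
  moves=[
    [80,0,0,0,0,0,0],
    [80,0,0,0,0,0,0],
    [80,0,0,0.1,0,0,0],
    [80,0,0,0.1,0,0,0],
    [80,0,0,0,0,0,0],
  ],
)

```text
time: 3.95
tcp_pos: [0.5854, -0.2263, 0.0027]
ee_rot: [-3.135, -0.194, 0.002]
wrist_force: [-0.6, 0.1, -0.3]
grip_width: 0.0797
gripper_force: 0.0
```

Call:
arm_command(
  moves=[
    [50,0,0,0,0,0,0],
    [50,0,0,0,0,0,0],
    [50,0,0,0,0,0,0],
    [50,0,0,0,0,0,0],
    [50,0,0,0,0,0,0],
  ],
  force=30,
)

```text
time: 4.37
tcp_pos: [0.5862, -0.2265, 0.0037]
ee_rot: [3.136, 0.194, 0.0]
wrist_force: [0.3, -0.5, -1.0]
grip_width: 0.0598
gripper_force: 29.9
```

Call:
arm_command(
  moves=[
    [50,0,0,-0.6,0,0,0],
    [50,0,0,-0.9,0,0,0],
    [50,0,0,-0.9,0,0,0],
    [50,0,0,-0.9,0,0,0],
    [50,0,0,-0.9,0,0,0],
  ],
)

```text
time: 4.78
tcp_pos: [0.5854, -0.2263, 0.1305]
ee_rot: [-3.135, -0.194, 0.002]
wrist_force: [0.1, 0.0, -1.9]
grip_width: 0.0597
gripper_force: 29.9
```

Call:
arm_command(
  moves=[
    [50,-0.5,0,0,0,0,0],
    [50,-0.5,-0.8,0,0,0,0],
    [50,0,-0.9,0,0,0,0],
    [50,0,-0.9,0,0,0,0],
    [50,0,-0.9,0,0,0,0],
  ],
)

```text
time: 5.2
tcp_pos: [0.5423, -0.1252, 0.1295]
ee_rot: [3.136, 0.193, -0.001]
wrist_force: [0.3, -0.0, -2.7]
grip_width: 0.0595
gripper_force: 29.9
```

Call:
arm_command(
  moves=[
    [50,0,-0.9,0,0,0,0],
    [50,0,-0.9,0,0,0,0],
    [50,0,-0.9,0,0,0,0],
    [50,0,-0.5,0,0,0,-0.052],
    [50,0,0,0,0,0,0],
  ],
)

```text
time: 5.62
tcp_pos: [0.5309, -0.0265, 0.1296]
ee_rot: [-3.126, -0.292, 0.001]
wrist_force: [0.1, -0.3, -2.1]
grip_width: 0.0599
gripper_force: 29.9
```

Call:
arm_command(
  moves=[
    [50,0,0,0,0,0,0],
    [50,0,0,0,0,0,0],
    [50,0,0,0,0,0,0],
    [50,0,0,0,0,0,0],
    [50,0,0,0,0,0,0],
  ],
)

```text
time: 6.03
tcp_pos: [0.5316, -0.0319, 0.1296]
ee_rot: [3.129, 0.273, -0.0]
wrist_force: [0.2, 0.3, -2.2]
grip_width: 0.0599
gripper_force: 29.9
```

```bash
python3 - <<'E'
from h import *
s=r.get_state();T=tool(s);a=viewer.capture('wrist');cv2.imwrite('pics/w3.png',a)
print(s['tcp_pos'],np.degrees(np.arctan2(T[1,0],T[0,0])),T[:3,2].round(3),s['grip_width'])
E
```

```text
[ 0.53156509 -0.03186273  0.12958616] 9.975342881800339 [-0. -0. -1.] 0.059938837215608345
```

View pics/w3.png

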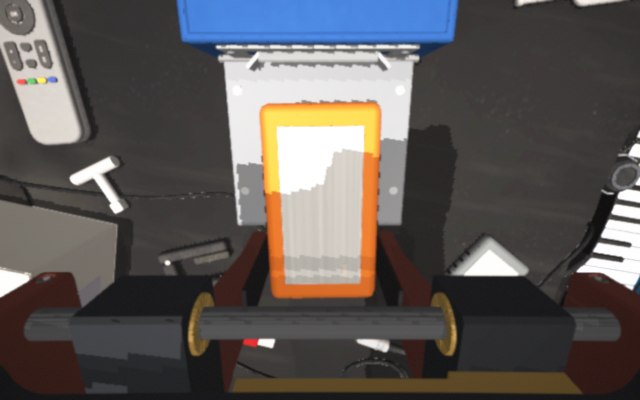

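The drive is held square above the sill. Sill edges are at columns 226–413 (row 61) and 236–402 (row 224), and the drive is centred near column 321.

```bash
python3 - <<'E'
from h import *
T=tool(r.get_state());Ti=np.linalg.inv(T)
f=lambda px,z:(at(px,z,'wrist',T)@Ti[:3,:3].T+Ti[:3,3])*1e3
print('sill',f([(226,62),(413,61),(236,225),(402,223)],.07).round(1))
print('drive top',f([(262,106),(380,105),(271,297),(374,296)],.1295-.0037+.013).round(1))
print('lid front',f([(181,40),(455,40)],.114).round(1))
E
```

```text
sill [[107.3 -63.2  59.6]
 [108.1  59.8  59.6]
 [ -7.6 -65.8  59.6]
 [ -5.8  61.3  59.6]]
drive top [[ 79.7 -28.4  -9.2]
 [ 80.2  27.3  -9.2]
 [-24.3 -28.9  -9.2]
 [-23.6  29.6  -9.2]]
lid front [[112.1 -72.9  15.6]
 [112.3  68.6  15.6]]
```

Call:
arm_command(
  moves=[
    [50,0,-0.065,0.5,0,0,0],
    [50,0,0,0.6,0,0,0],
    [50,0,0,0.4,0,0,0],
    [50,0,0,0.28,0,0,0],
    [50,0,0,0,0,0,0],
  ],
)

```text
time: 6.5
tcp_pos: [0.5302, -0.0291, 0.0747]
ee_rot: [-3.129, -0.275, 0.004]
wrist_force: [0.5, -0.1, -2.2]
grip_width: 0.0596
gripper_force: 29.9
```

Call:
arm_command(
  moves=[
    [50,0.15,0,0,0,0,0],
    [50,0.15,0,0,0,0,0],
    [50,0.15,0,0,0,0,0],
    [50,0.15,0,0,0,0,0],
    [50,0,0,0,0,0,0],
  ],
)

```text
time: 6.92
tcp_pos: [0.5507, -0.0253, 0.077]
ee_rot: [-3.129, -0.276, -0.004]
wrist_force: [0.3, -0.0, -1.3]
grip_width: 0.0598
gripper_force: 29.9
```

```bash
python3 - <<'E'
from h import *
s=r.get_state();T=tool(s);a=viewer.capture('wrist');cv2.imwrite('pics/w4.png',a)
print(s['tcp_pos'],np.degrees(np.arctan2(T[1,0],T[0,0])),s['wrist_force'])
E
```

```text
[ 0.55068029 -0.02527839  0.0769676 ] 10.082671594269089 [ 3.35208828e-01 -6.98759592e-04 -1.33530101e+00]
```

View pics/w4.png

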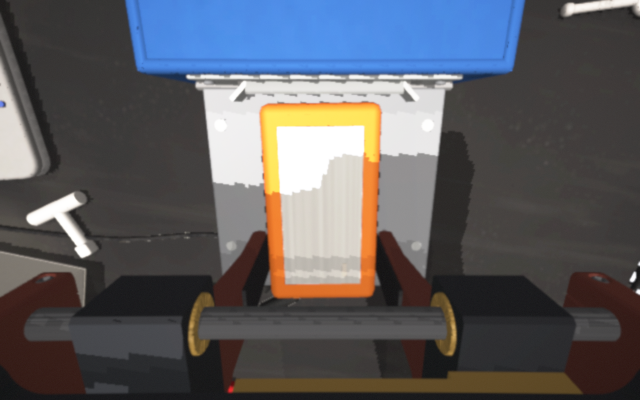

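The drive is over the sill, and the slot midline is about 1.2 mm to its right. I'll correct that and feed it in.

Call:
arm_command(
  moves=[
    [50,0,0.04,0,0,0,0],
    [50,0.15,0,0,0,0,0],
    [50,0.15,0,0,0,0,0],
    [50,0.15,0,0,0,0,0],
    [50,0.15,0,0,0,0,0],
  ],
)

```text
time: 7.38
tcp_pos: [0.5673, -0.0235, 0.0763]
ee_rot: [-3.129, -0.276, 0.0]
wrist_force: [-1.2, -1.1, -2.7]
grip_width: 0.0598
gripper_force: 29.9
```

Call:
arm_command(
  moves=[
    [50,0.1,0,0,0,0,0],
    [50,0.1,0,0,0,0,0],
    [50,0.1,0,0,0,0,0],
    [50,0.1,0,0,0,0,0],
    [50,0,0,0,0,0,0],
  ],
)

```text
time: 7.8
tcp_pos: [0.5795, -0.0214, 0.0763]
ee_rot: [-3.129, -0.276, -0.001]
wrist_force: [0.8, 0.2, -3.0]
grip_width: 0.0595
gripper_force: 29.9
```

The nose is in the slot with no contact force, so I'll go on.

Call:
arm_command(
  moves=[
    [50,0.2,0,0,0,0,0],
    [50,0.2,0,0,0,0,0],
    [50,0.2,0,0,0,0,0],
    [50,0.2,0,0,0,0,0],
    [50,0,0,0,0,0,0],
  ],
)

```text
time: 8.22
tcp_pos: [0.604, -0.0168, 0.0764]
ee_rot: [-3.129, -0.276, -0.003]
wrist_force: [0.8, 0.4, -2.4]
grip_width: 0.0598
gripper_force: 29.9
```

Call:
arm_command(
  moves=[
    [50,0.2,0,0,0,0,0],
    [50,0.15,0,0,0,0,0],
    [50,0,0,0,0,0,0],
    [50,0,0,0,0,0,0],
    [50,0,0,0,0,0,0],
  ],
)

```text
time: 8.63
tcp_pos: [0.6124, -0.0156, 0.0761]
ee_rot: [3.129, 0.276, -0.001]
wrist_force: [-0.3, -0.0, -2.5]
grip_width: 0.0597
gripper_force: 29.9
```

```bash
python3 - <<'E'
from h import *
s=r.get_state();T=tool(s);a=viewer.capture('wrist');cv2.imwrite('pics/w5.png',a)
print(s['tcp_pos'],np.degrees(np.arctan2(T[1,0],T[0,0])),s['wrist_force'])
E
```

```text
[ 0.61238019 -0.0155561   0.07614566] 10.076394661225521 [-0.31165438 -0.01263438 -2.47868053]
```

View pics/w5.png

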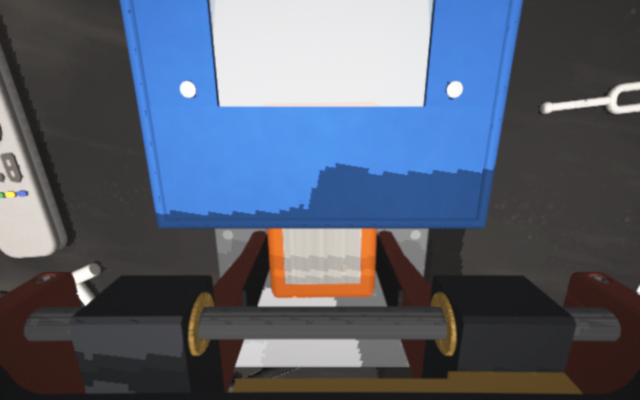

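It is about halfway in, and both sides are clear. I'll release, back off, close the fingers and push from behind.

Call:
arm_command(
  moves=[
    [76,0,0,0,0,0,0],
    [76,0,0,0,0,0,0],
    [76,0,0,0,0,0,0],
    [76,-0.5,0,0,0,0,0],
    [76,-0.5,0,0,0,0,0],
  ],
)

```text
time: 9.1
tcp_pos: [0.5835, -0.0205, 0.0765]
ee_rot: [-3.129, -0.276, -0.002]
wrist_force: [-0.3, 0.7, -0.3]
grip_width: 0.0757
gripper_force: 0.0
```

Call:
arm_command(
  moves=[
    [76,-0.5,0,0,0,0,0],
    [76,-0.5,0,0,0,0,0],
    [76,-0.2,0,0,0,0,0],
    [76,0,0,0,0,0,0],
    [0,0,0,0,0,0,0],
  ],
)

```text
time: 9.52
tcp_pos: [0.5484, -0.027, 0.0767]
ee_rot: [3.129, 0.276, 0.002]
wrist_force: [-0.7, -0.1, 0.2]
grip_width: 0.072
gripper_force: 0.0
```

Call:
arm_command(
  moves=[
    [0,0,0,0,0,0,0],
    [0,0,0,0,0,0,0],
    [0,0,0,0,0,0,0],
    [0,0,0,0,0,0,0],
    [0,0,0,0,0,0,0],
  ],
)

```text
time: 9.93
tcp_pos: [0.5479, -0.027, 0.0762]
ee_rot: [-3.129, -0.276, -0.0]
wrist_force: [-0.1, 0.5, -0.1]
grip_width: 0.0394
gripper_force: 0.0
```

Call:
arm_command(
  moves=[
    [5,0,0,0,0,0,0],
    [5,0,0,0,0,0,0],
    [5,0,0,0,0,0,0],
    [5,0,0,0,0,0,0],
    [5,0,0,0,0,0,0],
  ],
)

```text
time: 10.35
tcp_pos: [0.5476, -0.0271, 0.0763]
ee_rot: [3.129, 0.276, 0.0]
wrist_force: [0.1, 0.0, -0.2]
grip_width: 0.0068
gripper_force: 0.0
```

Call:
arm_command(
  moves=[
    [5,0.25,0,0,0,0,0],
    [5,0.25,0,0,0,0,0],
    [5,0.25,0,0,0,0,0],
    [5,0.25,0,0,0,0,0],
    [5,0.25,0,0,0,0,0],
  ],
)

```text
time: 10.77
tcp_pos: [0.5857, -0.0203, 0.0762]
ee_rot: [-3.129, -0.276, -0.001]
wrist_force: [0.0, -0.0, 0.4]
grip_width: 0.0049
gripper_force: 0.0
```

Call:
arm_command(
  moves=[
    [5,0.25,0,0,0,0,0],
    [5,0.25,0,0,0,0,0],
    [5,0.25,0,0,0,0,0],
    [5,0.25,0,0,0,0,0],
    [5,0.25,0,0,0,0,0],
  ],
)

```text
time: 11.18
tcp_pos: [0.6222, -0.0139, 0.0762]
ee_rot: [3.129, 0.276, -0.0]
wrist_force: [0.4, 0.3, 0.2]
grip_width: 0.0047
gripper_force: 0.0
```

```bash
python3 - <<'E'
from h import *
s=r.get_state();a=viewer.capture('wrist');b=viewer.capture('scene')
cv2.imwrite('pics/w6.png',np.vstack([a[150:],cv2.resize(b[120:270,270:470],(640,350))[:345]]))
print(s['tcp_pos'],s['wrist_force'])
E
```

```text
[ 0.62219216 -0.01386383  0.07620545] [0.42150227 0.34003349 0.18202846]
```

View pics/w6.png

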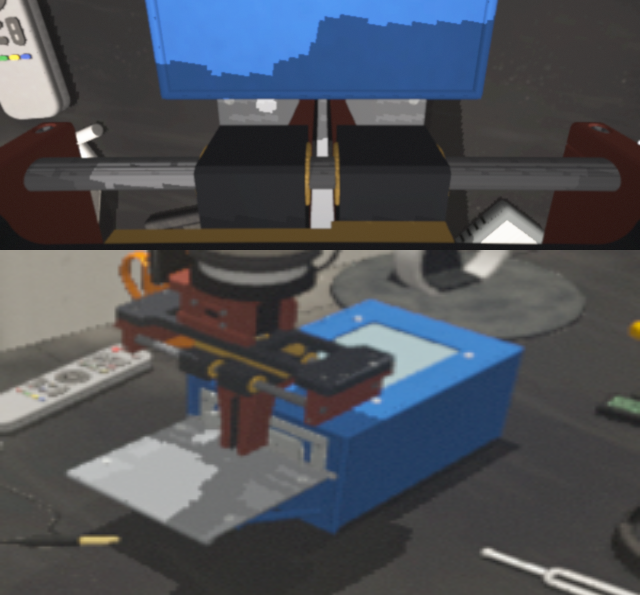

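No orange shows on the sill any more, so the drive has gone in. I'll retract and check the flap.

Call:
arm_command(
  moves=[
    [5,-0.7,0,0,0,0,0],
    [5,-0.7,0,0,0,0,0],
    [5,-0.6,0,-0.5,0,0,0],
    [5,-0.5,0,-0.9,0,0,0],
    [5,0,0,-0.9,0,0,0],
  ],
)

```text
time: 11.7
tcp_pos: [0.5435, -0.0281, 0.1448]
ee_rot: [3.129, 0.275, -0.008]
wrist_force: [0.3, -0.5, -0.4]
grip_width: 0.0052
gripper_force: 0.0
```

Call:
arm_command(
  moves=[
    [5,0,0.9,-0.9,0,0,0],
    [5,0,0.9,-0.6,0,0,0],
    [5,0,0.9,0,0,0,0],
    [5,0,0.9,0,0,0,0],
    [5,0,0.9,0,0,0,0],
  ],
)

```text
time: 12.12
tcp_pos: [0.5715, -0.1614, 0.1911]
ee_rot: [3.129, 0.276, 0.002]
wrist_force: [0.2, -0.2, -0.3]
grip_width: 0.0054
gripper_force: 0.0
```

Call:
arm_command(
  moves=[
    [5,0,0,0,0,0,0],
    [5,0,0,0,0,0,0],
    [5,0,0,0,0,0,0],
    [5,0,0,0,0,0,0],
    [5,0,0,0,0,0,0],
  ],
)

```text
time: 12.53
tcp_pos: [0.5713, -0.1584, 0.1903]
ee_rot: [-3.129, -0.279, 0.0]
wrist_force: [0.4, -0.1, 0.6]
grip_width: 0.0049
gripper_force: 0.0
```

```bash
python3 - <<'E'
from h import *
b=viewer.capture('scene');t=viewer.capture('top')
cv2.imwrite('pics/end.png',np.hstack([cv2.resize(b[130:250,270:450],(540,360),interpolation=cv2.INTER_CUBIC),cv2.resize(t[80:300,270:430],(260,360))]))
E
```

```text
(no output)
```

View pics/end.png

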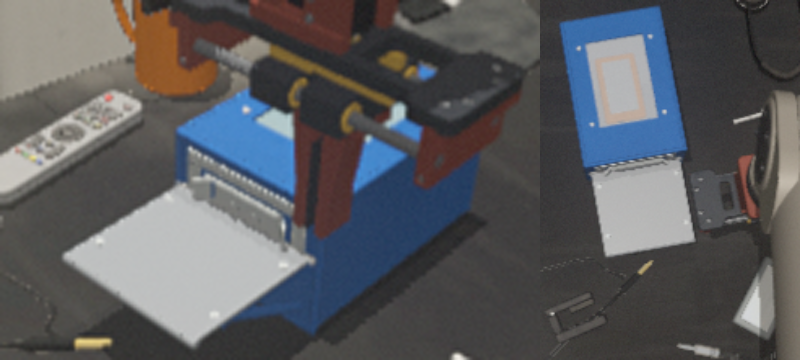

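The drive is visible through the lid window and the flap looks shut. Before handing in, I'll check the drive's position in the box frame, using its window outline at about (320,134) px in the full top image.

```bash
python3 - <<'E'
from h import *
c,s=np.cos(np.radians(10)),np.sin(np.radians(10))
# outline corners in crop pixels -> full image
P=[(270+(x-540)/1.625,80+y/1.636) for x,y in((597,56),(637,50),(645,118),(604,125))]
for z in(.025,.045,.065):
    w=at(P,z,'top')[:,:2]-[.641,-.0105]
    b=np.c_[w@[c,s],w@[-s,c]];print(z,(b*1e3).round(0).tolist(),(b.mean(0)*1e3).round(0))
E
```

```text
0.025 [[176.0, 24.0], [175.0, -36.0], [71.0, -30.0], [71.0, 31.0]] [123.  -3.]
0.045 [[169.0, 25.0], [168.0, -35.0], [67.0, -28.0], [67.0, 32.0]] [118.  -2.]
0.065 [[163.0, 25.0], [162.0, -33.0], [62.0, -27.0], [62.0, 32.0]] [112.  -1.]
```

```bash
python3 -c "
from bench import r
print(r.job_done())"
```

```text
the job is handed in; nothing more can be done
None
```

The orange drive is inside the returns box, about 120 mm behind the front face, the flap looks shut, and the job was handed in at about 12.6 s; no verdict was returned, and I did not re-measure the grey drive or the other bystanders.

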